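Shut and lock the bangle tray

ROBOT

A 6-joint arm with a two-finger parallel gripper is mounted at the origin on the work surface. World frame = base frame: x ahead of the robot, y to its left, z up, the work surface at z = 0. Lengths are in m, angles in rad, forces in N, time in s.
With the tool pointing down it reaches from about 0.3 to 0.95 m from the base axis. Payload 3.1 kg.
Tool frame: the origin (TCP) lies at the very end of the fingers, on their centre line; the grasp point (between the pads) lies 19 mm behind it (env.pinch_z is the distance from the TCP to the grasp point, in m); z points along the fingers, x is the direction in which the jaws open and shut, and the axes are right-handed (so a half turn about z gives the same grasp; the last joint's range is limited). The gripper opens to 85 mm and grips with 20 to 120 N. Pads are 22 mm wide; open, the fingers measure 114 mm over their backs; the gripper's body (76 mm by 85 mm) begins 54 mm behind the grasp point. The pads swing forward as they close: fully open they stand 13 mm farther back than shut.
Start: joints at [1.049, 0.308, 1.634, -0, 1.2, -0.07], TCP at [0.273, 0.562, 0.231] pointing down, gripper open.
Joint ranges: [-3.06, 3.06], [-0.79, 1.96], [0.05, 2.63], [-1.19, 4.34], [0.05, 2.64], [-2.94, 2.94]. Speed limits (rad/s): [2.79, 2.79, 3.14, 3.14, 3.14, 3.14].

INTERFACE

Orientations are given as a unit quaternion [x, y, z, w].
In Python, from cell import env gives the robot as it stands. The module is installed in compiled form; this text tells all that it offers.
- The arm moves only by the tool play_rows, never from a script. Its argument "commands" is a list of rows, each a list of 2 entries, a list of its own where there are three numbers: the shift along the tool's x, y, z in mm, then the turn, a rotation vector about the tool's x, y, z in degrees. In form: [[[tx, ty, tz], [wx, wy, wz]], ...]. A call has 1 to 5 rows; each row is the pose to reach, as a shift and turn from the pose commanded when the call began, along the tool's axes at that moment; what a row does not reach only later rows make up. A row lasts 1/12 s, in which the tool goes at most 41.7 mm and 7.16 degrees, less where a joint would pass 70% of its speed; a pose out of reach is approached as far as the arm can. A call with a gripper value outside its range is refused whole. "grip" is the finger opening in mm, from 0 to 85.4, set as the call begins (left out, the last holds). The fingers move at their own pace and stop on an object; "squeeze" is the grip in N (left out, the last holds). Time passes only in rows, so rows that repeat a pose let the fingers close. It gives the time, the measured TCP pose, the force and the opening at its end, in the units of the state.
- env.get_state(): the state, without advancing time (a new reading comes with each control period).
- env.grab_frame(name): name is "scene" or "top" or "wrist"; returns a dict with "pixels" (420x560x3 uint8, red, green, blue), "z_map" (420x560 float32, m along the optical axis (not along the pixel's ray), 0 where there is no reading), "fx", "fy", "cx", "cy" (pixels), "k1" (the pictures are not rectified: a ray, as slopes to the right and down, at radius r is drawn at 1 + k1 r^2 times it, then the intrinsics apply), "camera_from_world" (4x4, takes a point from world to camera coordinates); the wrist camera has in their place "hand_eye" (4x4, takes a point from camera to tool coordinates, whose origin is the TCP and whose axes are the tool frame's). Camera axes: x right, y down, z forward; pixel columns grow to the right and rows downward; lengths in m; the calibration is good to about 2 mm. A picture is of the moment at which its call begins: read the wrist's pose just before it.
- env.sign_off(): hands the job in, once; it reports no verdict.
The state is a dict: "time_s": time; "joint_positions": joint angles; "joint_velocities": joint speeds; "effort": joint torques, N m; "tool_pos": TCP position; "eef_rot": TCP orientation; "contact_force": force on the tool from outside, world axes, zero at the start; "moment": the same for the moment, N m; "finger_gap": finger opening in m.
Only numpy, scipy, OpenCV 4.12 (cv2) and the standard library are available. Lean on these libraries where they do the work, as an engineer would, in place of code of your own. Each camera call takes 0.05 s, during which the arm holds its last target. There are 200 camera calls.

TASK

With a fingertip, push the clear sliding cover of the black bangle tray fully shut, then set the fingertip in the slot of the brass quarter-turn fastener and turn it clockwise a quarter turn, to its stop, so that its red tongue locks behind the cover; then take the hand away. Nothing is to be picked up: leave the sandalwood box, the bell and the two loose bangles on the counter where they are.

Things in the scene. Friction and masses are not known exactly. Their poses are not given: they have to be found in the camera images.
- tray: Fixed black bangle tray 280 mm (its x) by 340 mm (its y), flat deck 50 mm above the counter. Origin on the counter under it; deck spans x -145 to 135, y -165 to 175 mm; x points away from the robot at yaw 0, z up. The cover slides along y on the +x half, the fastener (axis at x -80, y 42 mm) is on the -x half. A 22 mm deep well with fixed display bangles lies under the shut cover.
- cover (a joint): Opening of the clear sliding cover in m: 0 fully shut (end stop), up to 0.09 open. It opens towards the tray's +y and is pushed shut towards -y, along straight guides; about 2 N of friction, no spring, stays where it is left.
- cover_push (a point): Middle of the cover's upright +y end face (white strip): push it towards the tray's -y. Moves with the cover; axes parallel to the tray's. Face 145 mm wide along x, from 1 to 22 mm above the deck, this point 12 mm above it. In the tray frame: x 54.5 mm and, shut, y 30 mm. The cover, 145 x 180 x 22 mm, acts as a solid block; the deck on the +y side of the face is free.
- cam (a joint): Turn of the quarter-turn fastener in rad: 0 unlocked (red tongue and slot along the tray's +y), 1.571 locked, at its stop (tongue and slot along the tray's +x). It grows clockwise seen from above, takes about 0.1 N m, and stays where it is left.
- cam_slot (a point): Fastener's upright axis at the slot floor, 12.5 mm above the deck. Turns with it: y along the slot to the tongue's side, z up. Slot 34 mm wide, 14 mm deep, right across the 90 mm brass disc: a shut fingertip may stand in its middle or towards an end. A fixed steel collar (inner diameter 94, outer 116 mm, 26 mm above the deck) stands round the disc, level with its top.
- tongue_tip (a point): Outer end of the red tongue under the disc, 92 mm from the axis, 5.5 mm above the deck; tongue 16 mm wide, 6 mm thick. If the cover is not shut the tongue runs into it; locked, it stands 4 mm behind the shut cover's end face.
- wood_box: Loose carved sandalwood bangle box, 52 x 72 x 42 mm, standing on the tray's deck on the -y side of the fastener; origin at its underside. Leave alone.
- bell: Loose brass counter bell, 64 mm diameter, 86 mm high, on the counter beside the tray; origin at its underside. Leave alone.
- turquoise_bangle: Loose turquoise glass bangle lying flat on the counter, 66 mm outer diameter, 10 mm high; origin at the centre of its underside. Leave alone.
- silver_bangle: Loose silver bangle lying flat on the counter, 68 mm outer diameter, 8 mm high; origin at the centre of its underside. Leave alone.

How it is judged:
By the outcome, as a careful person would: the job done as asked, in the order asked, and still so for the second after the job is handed in, with the robot touching nothing.
It also fails if it takes over 54 s, if anything falls off the work surface, if the arm or the gripper's body presses on something with over 40 N, if the wrist force passes 120 N, or if a joint passes its speed limit or range.

## Working session

There is one attempt and no reset: what is moved stays moved. The work goes in short steps, Python scripts to look and compute and a tool call to move; the robot and the scene stay as the last step left them, time stands still between calls to the robot, and variables do not carry over. Pictures are saved under pics/ and viewed, about 8 in all and at most 12, crops included, and the job is handed in when it is done.

Besides the shell and the picture viewer there is one more tool, called after "Emit:" by a JSON object that holds its "fn" and its "kwargs", one argument or row to a line. play_rows: Moves the arm, as the interface text tells. Its arguments: {"type":"object","properties":{"commands":{"type":"array"},"grip":{"type":"number"},"squeeze":{"type":"number"}},"required":["commands"]}

```bash
mkdir -p pics
cat > h.py <<'E'
import numpy as np, cv2
from cell import env
from scipy.spatial.transform import Rotation as R
def grab(n,save=None):
    s=env.get_state(); f=env.grab_frame(n)
    if n=="wrist":
        T=np.eye(4);T[:3,:3]=R.from_quat(s["eef_rot"]).as_matrix();T[:3,3]=s["tool_pos"]
        f["wfc"]=T@np.array(f["hand_eye"])
    else: f["wfc"]=np.linalg.inv(np.array(f["camera_from_world"]))
    if save: cv2.imwrite(save,f["pixels"][:,:,::-1])
    return f
def rays(f,uv):
    K=np.array([[f["fx"],0,f["cx"]],[0,f["fy"],f["cy"]],[0,0,1]])
    p=cv2.undistortPoints(np.array(uv,float).reshape(-1,1,2),K,np.array([f["k1"],0,0,0.]))[:,0]
    return np.c_[p,np.ones(len(p))]
def plane(f,uv,z):
    d=rays(f,uv)@f["wfc"][:3,:3].T; o=f["wfc"][:3,3]
    return o+d*((z-o[2])/d[:,2])[:,None]
def depth(f,uv):
    uv=np.array(uv).reshape(-1,2); z=f["z_map"][uv[:,1].astype(int),uv[:,0].astype(int)]
    return (rays(f,uv)*z[:,None])@f["wfc"][:3,:3].T+f["wfc"][:3,3]
E
python3 - <<'E'
from h import *
for n in("top","scene"):
    f=grab(n,f"pics/{n}0.png"); np.savez(f"pics/{n}0.npz",**f); print(n,f["wfc"].round(3),f["k1"],f["fx"])
print(env.get_state())
E
```

```text
top [[ 0.026 -0.982  0.186  0.388]
 [-0.999 -0.033 -0.034  0.029]
 [ 0.04  -0.185 -0.982  1.072]
 [ 0.     0.     0.     1.   ]] -0.0399075405855633 440.5465558367962
scene [[-0.464  0.652 -0.6    1.127]
 [ 0.886  0.35  -0.305  0.324]
 [ 0.011 -0.673 -0.74   0.806]
 [ 0.     0.     0.     1.   ]] -0.1575407617717273 510.93768277093966
{'time_s': 0.1, 'joint_positions': array([ 1.04927718e+00,  3.08941620e-01,  1.63505964e+00,  1.38905918e-05,
        1.19970039e+00, -6.96825447e-02]), 'joint_velocities': array([ 0.00035478, -0.00170286, -0.00303941, -0.00049726,  0.00076881,
       -0.00145368]), 'effort': array([-6.33903419e-04, -4.16404366e+01, -2.77646577e+01, -8.00381986e-05,
        4.02305988e-03,  8.08143312e-07]), 'tool_pos': array([0.27252475, 0.56162485, 0.23014698]), 'eef_rot': array([ 8.47532155e-01,  5.30743002e-01, -9.33565596e-04,  4.90377903e-04]), 'contact_force': array([-1.05646001,  0.26727754, -0.32716793]), 'moment': array([ 0.05710915, -0.02780316,  0.03691153]), 'finger_gap': 0.08531831209029735}
```

View pics/top0.png

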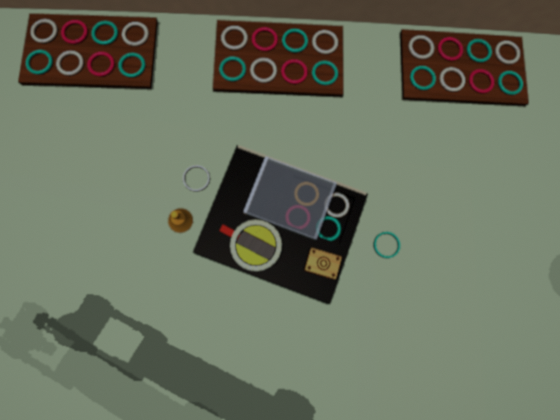

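View pics/scene0.png

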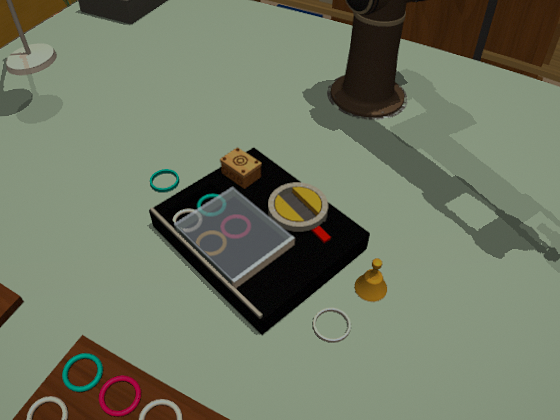

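The top view shows the tray's corners at about (238,148), (366,195), (331,302) and (195,252). The fastener is at (256,245) with its red tongue pointing left (227,231), the cover is open at (290,197), the box is at (323,263), and the bell is at (180,220).

Run:
```python
from h import *
F={n:dict(np.load(f"pics/{n}0.npz")) for n in("top","scene")}
C={}
for n,f in F.items():
    z=f["z_map"];print(n,"depth valid",(z>0).mean())
    v,u=np.mgrid[:420,:560]; P=depth(f,np.c_[u.ravel(),v.ravel()]).reshape(420,560,3)
    px=f["pixels"].astype(int)
    hsv=cv2.cvtColor(f["pixels"],cv2.COLOR_RGB2HSV)
    def blob(m):
        k,l,s,c=cv2.connectedComponentsWithStats(m.astype(np.uint8)); i=1+np.argmax(s[1:,4]); return l==i,s[i],c[i]
    win=np.zeros((420,560),bool); win[140:310,140:420]=1
    # deck
    m=win&(px.max(2)<45)&(P[...,2]>.03)&(P[...,2]<.07)
    print("deck z med",np.median(P[m][:,2]))
    mb,s,c=blob(win&(P[...,2]>.035)&(P[...,2]<.11)&(z>0)); 
    b=cv2.boxPoints(cv2.minAreaRect(cv2.findContours(mb.astype(np.uint8),0,1)[0][0]))
    pts=P[mb&(P[...,2]<.06)][:,:2].astype(np.float32)
    r=cv2.minAreaRect(pts); print("deck rect (depth)",r)
    # yellow disc
    y,s,c=blob(win&(hsv[...,0]>24)&(hsv[...,0]<35)&(hsv[...,1]>150)&(hsv[...,2]>100))
    m2=win&(hsv[...,0]>24)&(hsv[...,0]<35)&(hsv[...,1]>150)&(hsv[...,2]>100)
    uv=np.argwhere(m2)[:,::-1]; q=plane(f,uv,.076); cc=cv2.minEnclosingCircle(q[:,:2].astype(np.float32)*1000); print("disc",cc,np.median(P[m2],0))
    rd,s,c=blob(win&((hsv[...,0]<6)|(hsv[...,0]>174))&(hsv[...,1]>200)&(hsv[...,2]>100))
    uv=np.argwhere(rd)[:,::-1]; q=plane(f,uv,.0585); d=q[:,:2].mean(0)-np.array(cc[0])/1000
    print("tongue",len(uv),q.mean(0),np.degrees(np.arctan2(d[1],d[0])),np.linalg.norm(d),"far",np.linalg.norm(q[:,:2]-np.array(cc[0])/1000,axis=1).max())
print("corners top",plane(F["top"],[(238,148),(366,195),(331,302),(195,252)],.05).round(4))
```

```text
top depth valid 0.9957525510204082
deck z med 0.04905177419595308
deck rect (depth) ((0.5708022117614746, -0.015512585639953613), (0.3413704037666321, 0.28069868683815), 71.0004653930664)
disc ((545.809814453125, 119.18290710449219), 122.4186019897461) [0.51474531 0.04350439 0.07573277]
tongue 79 [0.54630927 0.11327315 0.0585    ] -85.16918938635868 0.005930824284949615 far 0.019976824824601024
scene depth valid 0.9958460884353741
deck z med 0.05028128388947878
deck rect (depth) ((0.5719746947288513, -0.015231743454933167), (0.3443717658519745, 0.2822571098804474), 71.21922302246094)
disc ((563.60205078125, 141.06784057617188), 96.27294158935547) [0.55292698 0.08735893 0.0773013 ]
tongue 130 [0.54590357 0.11149491 0.0585    ] -120.8992082412463 0.034464387435074226 far 0.05292929860590981
corners top [[ 0.75    0.0947  0.05  ]
 [ 0.6439 -0.2177  0.05  ]
 [ 0.3884 -0.134   0.05  ]
 [ 0.4938  0.1831  0.05  ]]
```

Run:
```python
import cv2,numpy as np
a=cv2.imread("pics/top0.png")[135:310,160:400]; a=cv2.convertScaleAbs(a,alpha=1.6,beta=20)
cv2.imwrite("pics/c1.png",cv2.resize(a,None,fx=3.3,fy=3.3,interpolation=2))
```

```text
(no output)
```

View pics/c1.png

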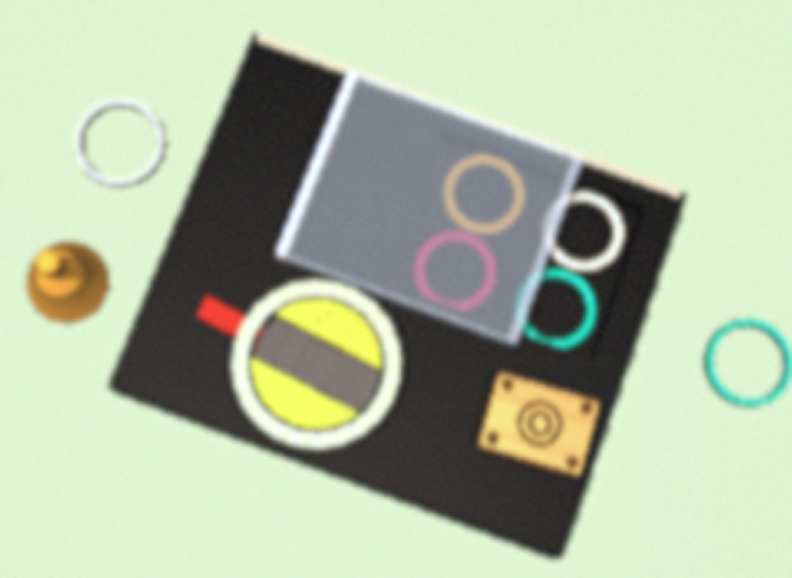

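The enlarged crop shows the white strip from (350,75) to (285,250), well clear of the disc. The tongue and slot lie about 5° clockwise of the tray's y. The bell got into my yellow mask, so I'll narrow the window and fit again.

```bash
cat > m.py <<'E'
from h import *
O=np.array([.5714,-.0154]); 
def tray(yaw,c): 
    a=np.radians(yaw); Rm=np.array([[np.cos(a),-np.sin(a)],[np.sin(a),np.cos(a)]]); return Rm, np.array(c)-Rm@np.array([-.005,.005])
Rm,o=tray(-18.9,O)
def loc(p): return (np.atleast_2d(p)[:,:2]-o)@Rm*1000
def fit(n,f,poly_only=None):
    hsv=cv2.cvtColor(f["pixels"],cv2.COLOR_RGB2HSV); H,S,V=[hsv[...,i].astype(int) for i in range(3)]
    v,u=np.mgrid[:420,:560]; uv=np.c_[u.ravel(),v.ravel()]
    def reg(m,z,x0,x1,y0,y1):
        p=plane(f,uv,z); l=loc(p); k=m.ravel()&(l[:,0]>x0)&(l[:,0]<x1)&(l[:,1]>y0)&(l[:,1]<y1); return l[k]
    def ax(q,far=None):
        w,V=np.linalg.eigh(np.cov(q.T)); return V[:,1]
    yel=reg((H>22)&(H<36)&(S>130)&(V>90),.076,-140,-20,-15,100)
    c,r=cv2.minEnclosingCircle(yel.astype(np.float32)); print(n,"disc c",np.round(c,1),"r",round(r,1),len(yel))
    red=reg(((H<8)|(H>172))&(S>170)&(V>90),.0585,-180,60,-30,160)
    if len(red)>5:
        m=red.mean(0); d=m-np.array([-80,42]); print(" tongue mean",m.round(1),"cam deg",np.degrees(np.arctan2(d[0],d[1])).round(1),"far",np.linalg.norm(red-[-80,42],axis=1).max().round(1),len(red))
    wh=reg((S<50)&(V>140),.072,-10,122,20,140); wh=wh[:] 
    if len(wh)>5: 
        w=wh[(wh[:,0]>5)&(wh[:,0]<105)]; print(" strip y pct",np.percentile(w[:,1],[2,10,50,90,98]).round(1),len(w), "slope",np.polyfit(w[:,0],w[:,1],1)[0].round(3))
E
python3 - <<'E'
from m import *
for n in("top","scene"): fit(n,dict(np.load(f"pics/{n}0.npz")))
s=env.get_state(); M=R.from_quat(s["eef_rot"]).as_matrix(); print(M.round(3))
print("o",o,"cam",o+Rm@[-.08,.042],"box,")
E
```

```text
top disc c [-79.9  41.6] r 44.9 661
 tongue mean [-70.4 118. ] cam deg 7.2 far 91.3 89
 strip y pct [90.2 90.6 92.4 94.2 94.5] 80 slope -0.005
scene disc c [-80.8  41.7] r 45.6 684
 tongue mean [-70.4 116.9] cam deg 7.3 far 93.6 135
 strip y pct [89.5 90.2 92.7 95.2 95.7] 160 slope -0.005
[[ 0.437  0.9   -0.001]
 [ 0.9   -0.437 -0.002]
 [-0.002 -0.    -1.   ]]
o [ 0.57451084 -0.02175001] cam [0.51242854 0.04389896] box,
```

Both views agree. The tray yaw is -18.9°, the disc centre is within 1 mm of nominal, the cover is about 65 mm open with its face at tray y≈95, and the cam is at about 7°. Next I go above the free deck on the +y side of the face, with the fingers shut.

```bash
cat > go.py <<'E'
import sys
from m import *
# args: tray x,y (mm), z(mm), tool-x angle rel. tray y, ccw deg
x,y,z,a=map(float,sys.argv[1:5]); s=env.get_state(); M=R.from_quat(s["eef_rot"]).as_matrix()
p=np.r_[o+Rm@[x/1e3,y/1e3],z/1e3]; yaw=np.radians(90-18.9+a)
T=np.c_[[np.cos(yaw),np.sin(yaw),0],[np.sin(yaw),-np.cos(yaw),0],[0,0,-1]]
print("shift",((p-s["tool_pos"])@M*1e3).round(1),"turn",np.degrees(R.from_matrix(M.T@T).as_rotvec()).round(2))
print("t",s["time_s"],"now tray",loc(s["tool_pos"]).round(1),s["tool_pos"][2].round(4),"F",s["contact_force"].round(1),"gap",round(s["finger_gap"],4),"j6",s["joint_positions"][[0,5]].round(2))
E
python3 go.py 54.5 130 230 0
```

```text
shift [-257.3  564.7    0.6] turn [-0.02  0.12 -6.99]
t 0.1 now tray [[-474.7  454.1]] 0.2301 F [-1.1  0.3 -0.3] gap 0.0853 j6 [ 1.05 -0.07]
```

Emit:
{"fn": "play_rows", "kwargs": {
  "commands": [
    [[-17, 38, 0], [0, 0, 0]],
    [[-34, 75, 0], [0, 0, -2]],
    [[-51, 113, 0], [0, 0, -4]],
    [[-68, 150, 0], [0, 0, -6]],
    [[-85, 187, 0], [0, 0, -7]]
  ],
  "grip": 0,
  "squeeze": 30
}}

```text
time_s: 0.52
tool_pos: [0.4045, 0.4025, 0.2308]
eef_rot: [0.813, 0.582, -0.0, 0.0]
contact_force: [0.4, 0.7, -0.0]
finger_gap: 0.0257
```

```bash
python3 go.py 54.5 130 230 0
```

```text
shift [-217.1  352.3    0.8] turn [-0.02  0.04  0.14]
t 0.5167 now tray [[-298.3  346.3]] 0.2308 F [ 0.4  0.7 -0. ] gap 0.0257 j6 [ 0.71 -0.54]
```

Emit:
{"fn": "play_rows", "kwargs": {
  "commands": [
    [[-22, 35, 0], [0, 0, 0]],
    [[-44, 70, 0], [0, 0, 0]],
    [[-65, 106, 0], [0, 0, 0]],
    [[-87, 141, 0], [0, 0, 0]],
    [[-108, 176, 0], [0, 0, 0]]
  ]
}}

```text
time_s: 0.93
tool_pos: [0.5362, 0.243, 0.2309]
eef_rot: [0.814, 0.581, -0.0, -0.0]
contact_force: [-0.7, 0.9, -0.1]
finger_gap: 0.0003
```

```bash
python3 go.py 54.5 130 150 0
```

```text
shift [-108.   176.6   80.8] turn [-0.04  0.03  0.  ]
t 0.9333 now tray [[-122.   238.1]] 0.2309 F [-0.7  0.9 -0.1] gap 0.0003 j6 [ 0.35 -0.89]
```

Emit:
{"fn": "play_rows", "kwargs": {
  "commands": [
    [[-22, 35, 5], [0, 0, 0]],
    [[-44, 70, 20], [0, 0, 0]],
    [[-65, 104, 40], [0, 0, 0]],
    [[-87, 138, 60], [0, 0, 0]],
    [[-108, 172, 80], [0, 0, 0]]
  ]
}}

```text
time_s: 1.35
tool_pos: [0.6573, 0.0936, 0.1554]
eef_rot: [0.814, 0.581, -0.0, -0.0]
contact_force: [0.8, 0.3, 1.9]
finger_gap: -0.0002
```

Emit:
{"fn": "play_rows", "kwargs": {
  "commands": [
    [[0, 4, 20], [0, 0, 0]],
    [[0, 4, 20], [0, 0, 0]]
  ]
}}

```text
time_s: 1.52
tool_pos: [0.6581, 0.0912, 0.1308]
eef_rot: [0.815, 0.58, -0.004, -0.002]
contact_force: [-0.8, -0.0, -0.3]
finger_gap: -0.0002
```

```bash
python3 go.py 54.5 130 59 0; python3 -c "
from m import *
grab('wrist','pics/w1.png');grab('scene','pics/s1.png')"
```

```text
shift [-3.6 12.6 71.7] turn [-0.47  0.21 -0.2 ]
t 1.5167 now tray [[ 42.5 134. ]] 0.1308 F [-0.8 -0.  -0.3] gap -0.0002 j6 [ 0.07 -1.16]
```

View pics/s1.png

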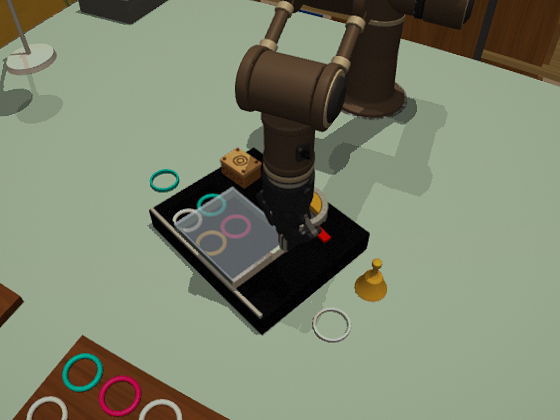

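The fingertip hangs over the free deck at about (300,240), in front of the strip, with the bell and bangles untouched. I'll finish the lateral move and then go down.

Emit:
{"fn": "play_rows", "kwargs": {
  "commands": [
    [[-4, 12, 20], [0, 0, 0]],
    [[-4, 12, 40], [0, 0, 0]],
    [[-4, 12, 50], [0, 0, 0]],
    [[-4, 12, 50], [0, 0, 0]],
    [[-4, 12, 50], [0, 0, 0]]
  ]
}}

```text
time_s: 2.03
tool_pos: [0.6698, 0.0875, 0.087]
eef_rot: [0.813, 0.582, -0.0, -0.0]
contact_force: [0.3, 0.0, 0.4]
finger_gap: -0.0004
```

```bash
python3 go.py 54.5 130 59 0
```

```text
shift [-4.2 -0.3 28. ] turn [-0.04  0.01  0.09]
t 2.0333 now tray [[ 54.8 134.2]] 0.087 F [0.3 0.  0.4] gap -0.0004 j6 [ 0.07 -1.18]
```

Emit:
{"fn": "play_rows", "kwargs": {
  "commands": [
    [[0, 0, 14], [0, 0, 0]],
    [[0, 0, 28], [0, 0, 0]],
    [[-6, 0, 28], [0, 0, 0]],
    [[-14, 0, 28], [0, 0, 0]],
    [[-22, 0, 28], [0, 0, 0]]
  ]
}}

```text
time_s: 2.45
tool_pos: [0.6628, 0.0649, 0.0582]
eef_rot: [0.813, 0.582, -0.0, -0.0]
contact_force: [0.1, 0.6, -0.3]
finger_gap: 0.0002
```

Emit:
{"fn": "play_rows", "kwargs": {
  "commands": [
    [[-8, 0, 0], [0, 0, 0]],
    [[-16, 0, 0], [0, 0, 0]],
    [[-24, 0, 0], [0, 0, 0]],
    [[-32, 0, 0], [0, 0, 0]],
    [[-40, 0, 0], [0, 0, 0]]
  ]
}}

```text
time_s: 2.87
tool_pos: [0.6503, 0.027, 0.0588]
eef_rot: [0.814, 0.581, 0.0, -0.0]
contact_force: [-0.8, 2.6, -1.5]
finger_gap: -0.0005
```

```bash
python3 go.py 54.5 44.5 59 0
```

```text
shift [-26.2  -1.4  -0.2] turn [ 0.01 -0.02 -0.  ]
t 2.8667 now tray [[55.9 70.7]] 0.0588 F [-0.8  2.6 -1.5] gap -0.0005 j6 [-0.03 -1.27]
```

Emit:
{"fn": "play_rows", "kwargs": {
  "commands": [
    [[-6, 0, 0], [0, 0, 0]],
    [[-12, 0, 0], [0, 0, 0]],
    [[-17, 0, 0], [0, 0, 0]],
    [[-20, 0, 0], [0, 0, 0]],
    [[-22, 0, 0], [0, 0, 0]]
  ]
}}

```text
time_s: 3.28
tool_pos: [0.6432, 0.0065, 0.0587]
eef_rot: [0.814, 0.581, -0.0, -0.0]
contact_force: [-0.5, 2.6, -0.1]
finger_gap: 0.0
```

Emit:
{"fn": "play_rows", "kwargs": {
  "commands": [
    [[-1, 0, 0], [0, 0, 0]],
    [[-2, 0, 0], [0, 0, 0]],
    [[-3, 0, 0], [0, 0, 0]]
  ]
}}

```text
time_s: 3.53
tool_pos: [0.6425, 0.0043, 0.0587]
eef_rot: [0.813, 0.582, 0.0, 0.0]
contact_force: [-0.2, 2.1, 1.2]
finger_gap: 0.0001
```

```bash
python3 go.py 54.5 44.5 59 0
```

```text
shift [-2.1 -1.3 -0.3] turn [ 0.01 -0.01  0.03]
t 3.5333 now tray [[55.8 46.6]] 0.0587 F [-0.2  2.1  1.2] gap 0.0001 j6 [-0.06 -1.3 ]
```

Emit:
{"fn": "play_rows", "kwargs": {
  "commands": [
    [[-1, 0, 0], [0, 0, 0]],
    [[-2, 0, 0], [0, 0, 0]],
    [[-3, 0, 0], [0, 0, 0]]
  ]
}}

```text
time_s: 3.78
tool_pos: [0.6415, 0.0013, 0.0586]
eef_rot: [0.813, 0.582, 0.0, 0.0]
contact_force: [-0.6, 3.5, 0.8]
finger_gap: 0.0
```

Emit:
{"fn": "play_rows", "kwargs": {
  "commands": [
    [[-1, 0, 0], [0, 0, 0]],
    [[-2, 0, 0], [0, 0, 0]],
    [[-2, 0, 0], [0, 0, 0]]
  ]
}}

```text
time_s: 4.03
tool_pos: [0.6411, 0.0, 0.0587]
eef_rot: [0.814, 0.581, 0.001, -0.0]
contact_force: [0.7, 5.2, 1.5]
finger_gap: -0.0001
```

```bash
python3 go.py 54.5 44.5 59 0
```

```text
shift [ 2.3 -1.4 -0.3] turn [ 0.02 -0.09 -0.02]
t 4.0333 now tray [[55.9 42.2]] 0.0587 F [0.7 5.2 1.5] gap -0.0001 j6 [-0.07 -1.31]
```

Emit:
{"fn": "play_rows", "kwargs": {
  "commands": [
    [[-1, 0, 0], [0, 0, 0]],
    [[-2, 0, 0], [0, 0, 0]]
  ]
}}

```text
time_s: 4.2
tool_pos: [0.6411, -0.0002, 0.0588]
eef_rot: [0.814, 0.581, 0.002, -0.001]
contact_force: [2.1, 10.8, -0.1]
finger_gap: -0.0003
```

```bash
python3 go.py 54.5 44.5 59 0
```

```text
shift [ 2.5 -1.5 -0.2] turn [ 0.05 -0.27 -0.08]
t 4.2 now tray [[56. 42.]] 0.0588 F [ 2.1 10.8 -0.1] gap -0.0003 j6 [-0.07 -1.31]
```

The cover has reached its end stop: the tip stalled at y=42 while the force rose to 11 N. I'll back off, lift, and head for the fastener.

Emit:
{"fn": "play_rows", "kwargs": {
  "commands": [
    [[10, 0, 0], [0, 0, 0]],
    [[20, 0, 0], [0, 0, 0]],
    [[24, 0, -25], [0, 0, 0]],
    [[24, 0, -60], [0, 0, 0]],
    [[24, 0, -62], [0, 0, 0]]
  ]
}}

```text
time_s: 4.62
tool_pos: [0.6528, 0.0201, 0.1269]
eef_rot: [0.813, 0.582, 0.004, 0.004]
contact_force: [0.8, -0.5, 1.6]
finger_gap: -0.0001
```

```bash
python3 go.py -77.5 61.8 120 -7.2; python3 -c "
from m import *
for n in('scene','top'): fit(n,grab(n,f'pics/{n}2.png'))"
```

```text
shift [  -2.9 -138.     5.4] turn [ 0.62 -0.14  7.29]
t 4.6167 now tray [[60.5 65. ]] 0.1269 F [ 0.8 -0.5  1.6] gap -0.0001 j6 [-0.04 -1.28]
scene disc c [0. 0.] r 0.0 0
 tongue mean [-70.4 116.8] cam deg 7.3 far 93.6 136
 strip y pct [22.1 22.8 25.4 27.9 28.6] 93 slope -0.01
top disc c [0. 0.] r 0.0 0
 tongue mean [-69.9 127.3] cam deg 6.8 far 92.0 38
```

View pics/scene2.png

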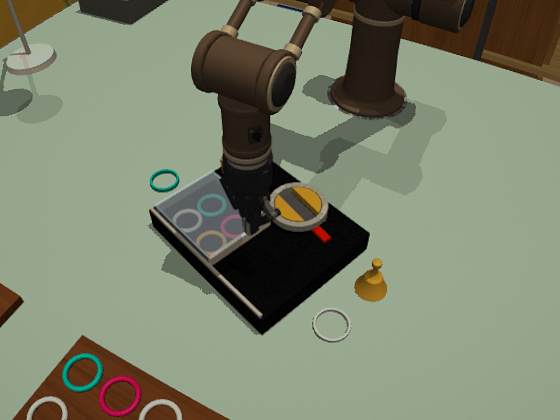

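The cover is shut: its strip now ends at y≈28.6 against 30 nominal, seen at about (240,245). The fastener is unmoved.

Emit:
{"fn": "play_rows", "kwargs": {
  "commands": [
    [[0, -35, 0], [0, 0, 2]],
    [[-1, -70, 0], [0, 0, 4]],
    [[-2, -105, 0], [0, 0, 6]],
    [[-3, -138, 3], [0, 0, 7]],
    [[-3, -138, 5], [0, 0, 7]]
  ]
}}

```text
time_s: 5.13
tool_pos: [0.506, 0.0629, 0.1115]
eef_rot: [0.847, 0.531, -0.006, -0.004]
contact_force: [-1.1, 0.1, -0.6]
finger_gap: 0.0002
```

Emit:
{"fn": "play_rows", "kwargs": {
  "commands": [
    [[0, 0, 0], [0, 0, 0]],
    [[0, 0, 0], [0, 0, 0]]
  ]
}}

```text
time_s: 5.3
tool_pos: [0.5165, 0.0618, 0.115]
eef_rot: [0.847, 0.531, -0.0, 0.0]
contact_force: [0.9, 0.3, -0.1]
finger_gap: -0.0001
```

```bash
python3 go.py -77.5 61.8 67 -7.2; python3 -c "
from m import *
f=grab('wrist','pics/w3.png'); fit('w',f); grab('scene','pics/s3.png')"
```

```text
shift [ 2.1  4.2 48. ] turn [0.02 0.03 0.25]
t 5.3 now tray [[-81.9  60.3]] 0.115 F [ 0.9  0.3 -0.1] gap -0.0001 j6 [ 0.04 -1.08]
w disc c [0. 0.] r 0.0 0
 tongue mean [-70.8 117.2] cam deg 7.0 far 91.8 1662
```

View pics/w3.png

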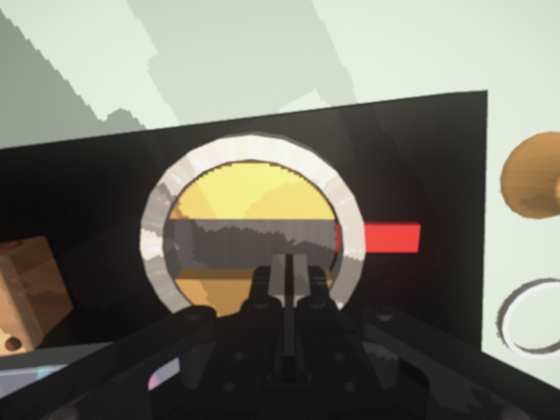

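The wrist view shows the slot horizontal across the disc at (250,243), with the fingertips at (289,260) above its tongue-side half. The slot runs along tool x. The tip is about 4 mm off centre across the slot, matching the computed shift, so I'll correct that and go down.

Emit:
{"fn": "play_rows", "kwargs": {
  "commands": [
    [[2, 4, 15], [0, 0, 0]],
    [[2, 4, 25], [0, 0, 0]],
    [[2, 4, 30], [0, 0, 0]],
    [[2, 4, 30], [0, 0, 0]]
  ]
}}

```text
time_s: 5.73
tool_pos: [0.5197, 0.0617, 0.0838]
eef_rot: [0.848, 0.531, -0.002, -0.001]
contact_force: [-0.5, -0.0, -0.3]
finger_gap: 0.0004
```

```bash
python3 go.py -77.5 61.8 67 -7.2
```

```text
shift [ 0.8  1.3 16.8] turn [-0.19  0.11  0.19]
t 5.7333 now tray [[-78.9  61.2]] 0.0838 F [-0.5 -0.  -0.3] gap 0.0004 j6 [ 0.03 -1.08]
```

Emit:
{"fn": "play_rows", "kwargs": {
  "commands": [
    [[0, 0, 6], [0, 0, 0]],
    [[0, 1, 11], [0, 0, 0]],
    [[0, 1, 16], [0, 0, 0]],
    [[0, 1, 16], [0, 0, 0]]
  ]
}}

```text
time_s: 6.07
tool_pos: [0.5209, 0.0615, 0.0686]
eef_rot: [0.848, 0.531, -0.001, -0.0]
contact_force: [-0.1, 0.2, -0.1]
finger_gap: -0.0003
```

```bash
python3 go.py -77.5 61.8 67 -7.2
```

```text
shift [0.4 0.1 1.6] turn [-0.09  0.05  0.21]
t 6.0667 now tray [[-77.7  61.4]] 0.0686 F [-0.1  0.2 -0.1] gap -0.0003 j6 [ 0.03 -1.08]
```

The tip is in the slot at 68.6 mm, between the floor at 62.5 and the disc top at 76.5, with no contact force. I'll turn it along an arc about the axis.

Emit:
{"fn": "play_rows", "kwargs": {
  "commands": [
    [[-0.3, 4, 1], [0, 0, 6]],
    [[-1.3, 8, 1], [0, 0, 12]],
    [[-2.8, 11.7, 1], [0, 0, 18]],
    [[-4.1, 13.4, 1], [0, 0, 24]],
    [[-5.6, 15, 1], [0, 0, 30]]
  ]
}}

```text
time_s: 6.48
tool_pos: [0.5312, 0.0513, 0.0682]
eef_rot: [0.957, 0.29, -0.001, -0.002]
contact_force: [-2.0, 4.9, 0.4]
finger_gap: 0.0
```

```bash
python3 go.py -80 42 67 -37.2; python3 -c "
from m import *
print(env.get_state()['moment'].round(2))
for n in('scene','top'): fit(n,grab(n))"
```

```text
shift [-19.7  -4.3   1.2] turn [-0.22  0.09 -0.14]
t 6.4833 now tray [[-64.6  55.1]] 0.0682 F [-2.   4.9  0.4] gap 0.0 j6 [ 0.01 -0.58]
[0.77 0.37 0.02]
scene disc c [-108.5   60.1] r 23.5 146
 tongue mean [-41.6 107. ] cam deg 30.6 far 94.1 143
 strip y pct [21.8 22.4 25.4 28.4 29. ] 169 slope -0.006
top disc c [-90.8  70. ] r 15.6 79
 strip y pct [22.4 22.9 25.2 27.7 28.2] 31 slope 0.014
```

The cam follows, at 30.6° with about 5 N. I'll continue.

Emit:
{"fn": "play_rows", "kwargs": {
  "commands": [
    [[-0.7, 2, 0], [0, 0, 6]],
    [[-1.7, 3.9, 0], [0, 0, 12]],
    [[-2.8, 5.7, 0], [0, 0, 18]],
    [[-4.1, 7.4, 0], [0, 0, 24]],
    [[-5.6, 8.9, 0], [0, 0, 30]]
  ]
}}

```text
time_s: 7.0
tool_pos: [0.5329, 0.0407, 0.0683]
eef_rot: [0.999, 0.035, 0.0, -0.001]
contact_force: [-0.1, 5.0, -2.5]
finger_gap: 0.0
```

```bash
python3 go.py -80 42 67 -67.2; python3 -c "
from m import *
print(env.get_state()['moment'].round(2))
fit('scene',grab('scene'))"
```

```text
shift [-20.2  -4.6   1.3] turn [-0.12 -0.01  0.06]
t 7.0 now tray [[-59.6  45.6]] 0.0683 F [-0.1  5.  -2.5] gap 0.0 j6 [-0.01 -0.08]
[ 0.82 -0.06  0.07]
scene disc c [-106.6   62. ] r 22.6 165
 tongue mean [-14.7  79.5] cam deg 60.1 far 94.2 142
 strip y pct [21.8 22.4 25.4 28.4 29. ] 169 slope -0.006
```

Emit:
{"fn": "play_rows", "kwargs": {
  "commands": [
    [[-0.7, 2, 0], [0, 0, 6]],
    [[-1.7, 3.9, 0], [0, 0, 12]],
    [[-2.8, 5.7, 0], [0, 0, 18]],
    [[-4.1, 7.4, 0], [0, 0, 23]],
    [[-4.6, 8, 0], [0, 0, 23]]
  ]
}}

```text
time_s: 7.47
tool_pos: [0.5294, 0.032, 0.0685]
eef_rot: [0.987, -0.163, 0.001, -0.001]
contact_force: [1.6, 5.1, -2.9]
finger_gap: 0.0004
```

```bash
python3 go.py -80 42 67 -90; python3 -c "
from m import *
print(env.get_state()['moment'].round(2))
fit('scene',grab('scene'))"
```

```text
shift [-19.9  -5.7   1.5] turn [-0.1  -0.04  0.11]
t 7.4667 now tray [[-60.1  36.3]] 0.0685 F [ 1.6  5.1 -2.9] gap 0.0004 j6 [-0.02  0.3 ]
[ 0.89 -0.12 -0.02]
scene disc c [-107.7   63.7] r 15.7 91
 tongue mean [-4.5 48.4] cam deg 85.2 far 93.5 135
 strip y pct [21.8 22.4 25.5 28.4 29.1] 170 slope -0.004
```

The cam is at about 85°. From here I push tangentially in 1 mm steps until it meets the stop.

Emit:
{"fn": "play_rows", "kwargs": {
  "commands": [
    [[0, 1, 0], [0, 0, 0]],
    [[0, 2, 0], [0, 0, 0]],
    [[0, 2, 0], [0, 0, 0]]
  ]
}}

```text
time_s: 7.77
tool_pos: [0.528, 0.0309, 0.0685]
eef_rot: [0.987, -0.163, -0.001, -0.001]
contact_force: [-0.3, 7.9, -1.6]
finger_gap: 0.0001
```

Emit:
{"fn": "play_rows", "kwargs": {
  "commands": [
    [[0, 1, 0], [0, 0, 0]],
    [[0, 2, 0], [0, 0, 0]],
    [[0, 2, 0], [0, 0, 0]]
  ]
}}

```text
time_s: 8.02
tool_pos: [0.528, 0.0308, 0.0685]
eef_rot: [0.987, -0.163, -0.0, -0.003]
contact_force: [1.9, 13.4, -4.0]
finger_gap: -0.0001
```

```bash
python3 go.py -80 42 67 -90; python3 -c "
from m import *
print(env.get_state()['moment'].round(2))
fit('scene',grab('scene'))"
```

```text
shift [-18.9  -7.4   1.6] turn [-0.34  0.07  0.1 ]
t 8.0167 now tray [[-61.1  34.6]] 0.0685 F [ 1.9 13.4 -4. ] gap -0.0001 j6 [-0.03  0.29]
[ 2.33 -0.18 -0.04]
scene disc c [-107.1   47.7] r 27.0 69
 tongue mean [-4.5 43.2] cam deg 89.1 far 93.3 131
 strip y pct [21.8 22.4 25.4 28.4 29. ] 169 slope -0.006
```

It has stalled while the force rose to 13 N, which at this radius is more than twice the friction torque, so it is at the stop. I'll centre the tip in the slot, lift, and move away.

Emit:
{"fn": "play_rows", "kwargs": {
  "commands": [
    [[0, -5, 0], [0, 0, 0]],
    [[0, -9, 0], [0, 0, 0]],
    [[0, -9, 0], [0, 0, 0]]
  ]
}}

```text
time_s: 8.32
tool_pos: [0.5315, 0.0358, 0.069]
eef_rot: [0.987, -0.162, 0.001, 0.001]
contact_force: [0.3, -0.7, -0.2]
finger_gap: -0.0003
```

```bash
python3 go.py -60 42 67 -90; python3 -c "
from m import *
print(env.get_state()['moment'].round(2))"
```

```text
shift [-0.7 -1.5  2. ] turn [ 0.05 -0.09  0.21]
t 8.3167 now tray [[-59.3  40.5]] 0.069 F [ 0.3 -0.7 -0.2] gap -0.0003 j6 [-0.01  0.31]
[ 0.03 -0.    0.01]
```

Emit:
{"fn": "play_rows", "kwargs": {
  "commands": [
    [[0, 0, -10], [0, 0, 0]],
    [[0, 0, -30], [0, 0, 0]],
    [[0, 0, -70], [0, 0, 0]],
    [[0, 0, -110], [0, 0, 0]],
    [[0, 0, -150], [0, 0, 0]]
  ]
}}

```text
time_s: 8.73
tool_pos: [0.5301, 0.0351, 0.2207]
eef_rot: [0.987, -0.164, -0.0, 0.001]
contact_force: [-0.1, 0.1, -0.0]
finger_gap: 0.0001
```

Emit:
{"fn": "play_rows", "kwargs": {
  "commands": [
    [[-35, 0, 0], [0, 0, 0]],
    [[-70, 0, 0], [0, 0, 0]],
    [[-105, 0, 0], [0, 0, 0]],
    [[-140, 0, 0], [0, 0, 0]],
    [[-170, 0, 0], [0, 0, 0]]
  ]
}}

```text
time_s: 9.15
tool_pos: [0.3678, 0.0906, 0.2191]
eef_rot: [0.986, -0.164, 0.0, 0.0]
contact_force: [0.0, -0.3, 0.1]
finger_gap: -0.0
```

Emit:
{"fn": "play_rows", "kwargs": {
  "commands": [
    [[0, 0, 0], [0, 0, 0]],
    [[0, 0, 0], [0, 0, 0]],
    [[0, 0, 0], [0, 0, 0]]
  ]
}}

```text
time_s: 9.4
tool_pos: [0.371, 0.0906, 0.2197]
eef_rot: [0.986, -0.164, 0.002, -0.0]
contact_force: [0.1, 0.5, 0.9]
finger_gap: -0.0002
```

```bash
python3 -c "
from m import *
for n in('scene','top'): fit(n,grab(n,f'pics/{n}9.png'))
s=env.get_state();print(s['time_s'],s['tool_pos'],s['contact_force'])"
```

```text
scene disc c [-80.5  41.8] r 45.5 684
 tongue mean [-4.9 42.4] cam deg 89.7 far 92.8 133
 strip y pct [22.1 22.9 25.5 28.1 28.8] 153 slope -0.007
top disc c [-80.1  41.5] r 44.8 658
 tongue mean [-2.3 41.6] cam deg 90.3 far 92.3 84
 strip y pct [22.5 23.  25.4 27.8 28.3] 108 slope -0.001
9.5 [0.37135904 0.0905501  0.21938162] [0.34161835 0.46723318 0.36795169]
```

View pics/scene9.png

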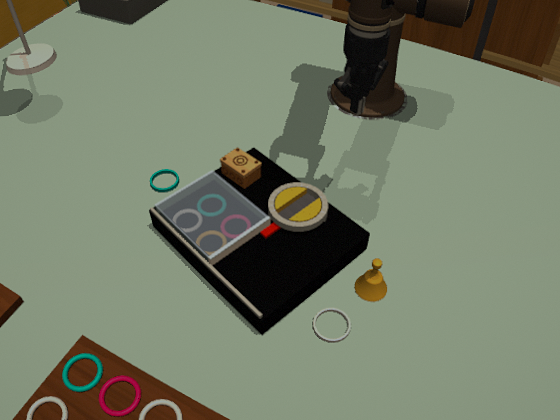

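The picture shows the cover shut, the red tongue at (270,230) behind its end face, and the slot along tray x. The box, bell and bangles are where they were, and the hand is clear.

```bash
python3 -c "
from cell import env
print(env.sign_off())"
```

```text
the job is handed in; nothing more can be done
None
```

The cover is shut and the fastener is turned to its stop, with the red tongue locked behind the cover. I handed the job in at about 9.5 s.

- **Cover:** the fingertip pushed it about 65 mm until it stalled at the end stop, with the force rising to about 11 N. The final views put the end of its white strip at y≈28.5 mm against 30 mm nominal. That is 1.5 mm out, within the calibration error.
- **Fastener:** it stood about 7° clockwise at the start and was turned along an arc to a stall at about 13 N. After the hand was lifted away, the two cameras measured 89.7° and 90.3°.
- **Everything else:** the box, bell and both bangles look unmoved in the last picture, judged by eye rather than measured. The hand is clear, with contact force near zero.

No check failed. The only bad reading was my first disc measurement, which the bell's colour spoiled; I redid it before moving the arm.

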